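Load a headspace vial rack behind the lane's gravity catch

ROBOT

A 6-joint arm with a two-finger parallel gripper is mounted at the origin on the work surface. World frame = base frame: x ahead of the robot, y to its left, z up, the work surface at z = 0. Lengths are in m, angles in rad, forces in N, time in s.
With the tool pointing down it reaches from about 0.325 to 0.85 m from the base axis. Payload 15.5 kg.
Tool frame: the origin (TCP) lies between the finger pads; the fingertips stand ahead of it and the grasp point (between the pads) lies 3 mm ahead of it (finger_overhang is the z of the fingertips in the tool frame, in m); z points along the fingers, y is the direction in which the jaws open and shut (so a half turn about z gives the same grasp; the last joint's range is limited). The gripper opens to 91 mm and grips with 3 to 60 N. Pads are 32 mm wide; open, the fingers measure 118 mm over their backs; the gripper's body (76 mm by 178 mm) begins 60 mm behind the grasp point.
Start: joints at [-1.31, 0.494, 1.345, -0, 1.302, -0.096], TCP at [0.218, -0.586, 0.236] pointing down, gripper open.
Joint ranges: [-2.91, 2.91], [-0.82, 2.16], [0.22, 2.67], [-1.22, 4.37], [0.12, 2.79], [-3.08, 3.08]. Speed limits (rad/s): [1.89, 1.89, 2.57, 3.01, 3.01, 3.01].

INTERFACE

Orientations are given as a unit quaternion [w, x, y, z].
In Python, from cell import * gives the robot as it stands.
- The arm moves only by the tool step_arm, never from a script. Its argument "targets" is a list of rows, each an object with "delta_pos": the shift along the tool's x, y, z in m, a list of three; "delta_rot": the turn, a rotation vector about the tool's x, y, z in rad, a list of three; "hand": the closure, from 0 (fully open) to 1 (shut). A call has 1 to 12 rows; each row is the pose to reach, as a shift and turn from the pose commanded when the call began, along the tool's axes at that moment; what a row does not reach only later rows make up. A row lasts 1/10 s, in which the tool goes at most 50 mm and 8.59 degrees, less where a joint would pass 70% of its speed; a pose out of reach is approached as far as the arm can. A call with a gripper value outside its range is refused whole. The fingers move at their own pace and stop on an object; "force" is the grip in N (left out, the last holds). Time passes only in rows, so rows that repeat a pose let the fingers close. It gives the time, the measured TCP pose, the force and the opening at its end, in the units of the state.
- observe(): the state, without advancing time (a new reading comes with each control period).
- get_image(name): name is "scene" or "side" or "wrist"; returns a dict with "img" (400x640x3 uint8, red, green, blue), "z_map" (400x640 float32, m along the optical axis (not along the pixel's ray), 0 where there is no reading), "mtx" (3x3 intrinsics, pixels), "pose" (4x4, takes a point from camera to world coordinates). Camera axes: x right, y down, z forward; pixel columns grow to the right and rows downward; lengths in m; the calibration is good to about 2 mm. The wrist camera is an equidistant fisheye: a pixel r from the principal point sees the ray r / f radians off the axis. A picture is of the moment at which its call begins.
- close_job(): hands the job in, once; it reports no verdict.
The state is a dict: "time_s": time; "qpos": joint angles; "qvel": joint speeds; "tau": joint torques, N m; "tcp_pos": TCP position; "tool_rot": TCP orientation; "contact_force": force on the tool from outside, world axes, zero at the start; "wrist_torque": the same for the moment, N m; "finger_gap": opening from 0.0 (shut) to 1.0 (fully open).
Only numpy, scipy, OpenCV 4.12 (cv2) and the standard library are available. Lean on these libraries where they do the work, as an engineer would, in place of code of your own. Each camera call takes 0.05 s, during which the arm holds its last target. There are 200 camera calls.

TASK

Load the rack of tall vials into the sampler: set it upright on the front of the lane and slide it in along the lane floor, its own edge lifting the hinged catch (gripper off the catch), until it is fully home against the rear bumpers and the catch has dropped behind it. Then tug it back until the catch stops it, to be sure it holds, and let go. The vials are glass: do not tip, drop or ram the rack, and leave the other things on the bench where they are.

Things in the scene. Friction and masses are not known exactly. Their poses are not given: they have to be found in the camera images.
- rack_centre (a point): Rack of tall vials, loose: aluminium base block 120 (x) x 110 (y) x 18 mm high; on it a narrower hole plate and two rows of four glass vials fixed in it, caps 89 mm above its underside. 135 mm high over the black carrying bar on top. Same either way round. 0.4 to 0.75 kg. This point: on its centre line, 66 mm above its underside; x along the bar, z up.
- rack_bar (a point): Middle of that rack's carrying bar, 125 mm above the underside, 59 mm above rack_centre. The bar is 14 mm wide, 20 mm high and 112 mm long between thin end plates, along the rack's x. 26 mm of free height between the bar and the vial caps.
- small_rack_centre (a point): The other rack, a bystander to be left alone: same style, smaller and lower (100 x 84 mm, 95 mm high), short thin vials in four rows of six, a bar too. This point: on its centre line, 46 mm above its underside.
- lane_home (a point): White sampler, fixed, with a low rack lane before its housing. Here: slippery lane floor (20 mm above the bench), centre line, under the fully home rack's centre. +x: the way in, z up. Lane floor x -250 to 65 mm; rails 24 mm high, inner faces at y +-60, x -135 to 60, flaring out before that to x -175. Rubber bumpers stop the base's leading edge at x 60. Housing from x 69, 150 mm above the bench.
- lane_mouth (a point): Point on the lane floor and centre line, 205 mm before lane_home, same axes. A rack centred here and in line with the lane stands on the lane floor (15 mm overhanging its front), its leading end between the flares, 14 mm short of the catch's pin end; further in, that end is in the way of lowering it.
- catch_pin (a point): Pin of the gravity catch (hinge line across the lane, parallel to its y), 122 mm before lane_home, 32 mm above the lane floor. The catch is a flat steel pawl hung above the left (+y) edge of the lane, y 44 to 54 mm from the centre line, above the rim of the rack's base, clear of the vials; it slopes down from the pin towards the way in.
- catch_nose (a point): Lower tip of the catch: when down, its end face is 70 mm before lane_home, 1.5 mm above the lane floor. A base sliding in meets its underside when the rack's centre is 173 mm before lane_home, lifts the nose 17 mm, carries it on top, and lets it fall once past. A rack fully home has 10 mm of play before its trailing edge bears on the nose, which holds it.
- catch (a joint): Angle of the gravity catch (rad): 0 = down, at rest; about 0.3 when it rides on the rack's base; grows as it is lifted. Free hinge, no spring; about 1 N lifts it.
- cap_jar: Bystander: jar of caps, 60 mm wide, 65 mm high, loose. Origin at its underside.
- septa_box: Bystander: cardboard box 85 x 60 x 34 mm, loose. Origin at its underside.
- beaker: Bystander: glass beaker, 68 mm wide, 85 mm high, loose. Origin at its underside.
- solvent: Bystander: amber bottle, 68 mm wide, 150 mm high, loose. Origin at its underside.
- crimper: Bystander: crimping pliers lying flat, 190 mm long, 22 mm high, loose. Origin at the joint, at bench level.
- mouse: Bystander: black computer mouse 104 x 60 x 36 mm, loose. Origin at its underside.
There are look-alikes about, which are no part of the job. Leave any pink look-alike of the part that bears rack_centre alone.

How it is judged:
By the outcome, as a careful person would: the job done as asked, in the order asked, and still so for the second after the job is handed in, with the robot touching nothing.
It also fails if it takes over 59 s, if anything falls off the work surface, if the arm or the gripper's body presses on something with over 40 N, if the wrist force passes 120 N, or if a joint passes its speed limit or range.

## Working session

There is one attempt and no reset: what is moved stays moved. The work goes in short steps, Python scripts to look and compute and a tool call to move; the robot and the scene stay as the last step left them, time stands still between calls to the robot, and variables do not carry over. Pictures are saved under pics/ and viewed, on a budget of 10 in all, crops included, one or two more only if the job needs it, and the job is handed in when it is done.

Besides the shell and the picture viewer there is one more tool, called after "Call:" as a command line: name --argument value ..., lists and objects as JSON in quotes. step_arm: Moves the arm, as the interface text tells. Its arguments: {"type":"object","properties":{"targets":{"type":"array"},"force":{"type":"number"}},"required":["targets"]}

```bash
mkdir -p pics; python3 - <<'E'
from cell import *
import cv2,numpy as np
s=observe(); print(s)
for n in ("scene","side"):
    d=get_image(n); np.savez(f"{n}0.npz",**d); cv2.imwrite(f"pics/{n}0.png",d["img"][...,::-1]); print(n,d["mtx"].tolist(),np.round(d["pose"],3).tolist())
E
```

```text
{'time_s': 0.0, 'qpos': array([-1.31047094e+00,  4.94173740e-01,  1.34613366e+00, -3.87179237e-06,
        1.30252900e+00, -9.54673068e-02]), 'qvel': array([ 0.0011954 , -0.00045517,  0.00038797, -0.00029367,  0.00082873,
       -0.000341  ]), 'tau': array([-3.67768225e-04, -8.78819489e+01, -3.81857729e+01,  7.06450059e-02,
        5.32227522e-02, -8.74209104e-05]), 'tcp_pos': array([ 0.21763505, -0.58549447,  0.23534328]), 'tool_rot': array([-6.19608471e-04,  9.84217850e-01,  1.76959987e-01, -5.30624135e-05]), 'contact_force': array([ 0.3003185 , -0.32453134,  0.13628423]), 'wrist_torque': array([-0.02554161, -0.00546077,  0.06719825]), 'finger_gap': 0.9974541033968777}
scene [[449.52186266729376, 0.0, 319.98791636677674], [0.0, 449.52186266729376, 199.67242703252253], [0.0, 0.0, 1.0]] [[0.786, 0.349, -0.51, 1.236], [0.618, -0.42, 0.665, -0.882], [0.018, -0.838, -0.546, 0.859], [0.0, 0.0, 0.0, 1.0]]
side [[369.98241805161666, 0.0, 314.3422489681675], [0.0, 369.98241805161666, 203.130194503261], [0.0, 0.0, 1.0]] [[-0.997, -0.051, 0.052, 0.423], [-0.072, 0.638, -0.766, 1.016], [0.006, -0.768, -0.64, 0.91], [0.0, 0.0, 0.0, 1.0]]
```

View pics/scene0.png

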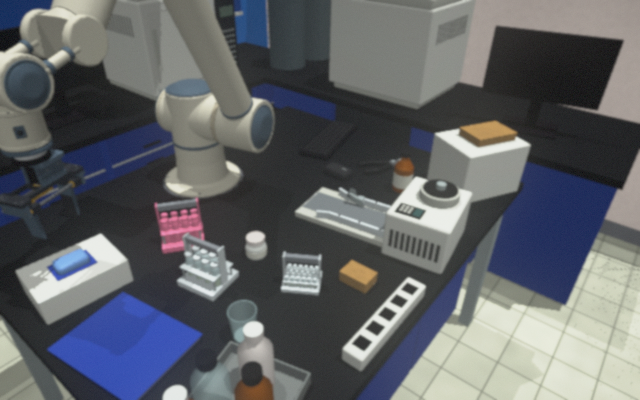

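View pics/side0.png

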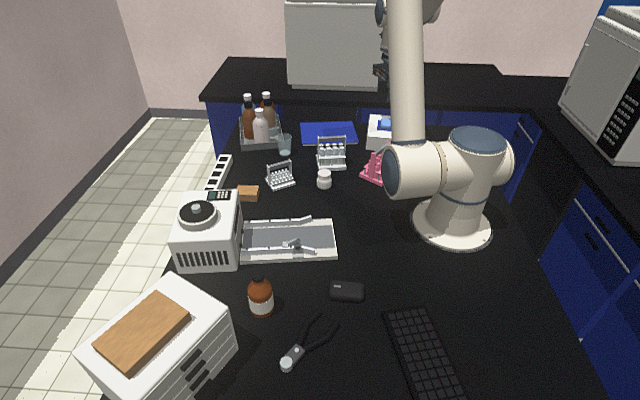

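The scene view shows the tall rack at about (208,265), the small rack at (302,272), the pink look-alike at (180,225), and the lane at about (345,212) running towards the housing at (430,220). In the side view, the rack is at (331,155) and the lane at (290,240), with its mouth end on the right near x=337. Next I'll measure them from depth.

```bash
cat > h.py <<'E'
import numpy as np,cv2
def cloud(d):
    z=d["z_map"];K=d["mtx"];v,u=np.indices(z.shape)
    P=np.stack([(u-K[0,2])/K[0,0]*z,(v-K[1,2])/K[1,1]*z,z],-1)
    W=P@d["pose"][:3,:3].T+d["pose"][:3,3]; W[z<=0]=np.nan; return W
def rect(p):
    (c,s,a)=cv2.minAreaRect((p[:,:2]*1000).astype(np.float32)); return np.round(c,1),np.round(s,1),round(a,1)
E
python3 - <<'E'
from h import *
for n,rb,lb in (("scene",(172,230,242,300),(285,180,400,250)),("side",(312,130,350,175),(236,212,342,268))):
    d=np.load(n+"0.npz");W=cloud(d);im=d["img"]
    def sub(b): return W[b[1]:b[3],b[0]:b[2]].reshape(-1,3),im[b[1]:b[3],b[0]:b[2]].reshape(-1,3)
    p,c=sub(rb); z=p[:,2]
    print(n,"rack zmax",np.nanpercentile(z,[50,90,99,99.8]))
    for lo,hi in((.012,.024),(.11,.145),(.127,.145)):
        q=p[(z>lo)&(z<hi)]; print(lo,len(q),rect(q),np.round(q.mean(0),4)) if len(q)>5 else 0
    p,c=sub(lb); z=p[:,2]
    for lo,hi in((.015,.026),(.036,.05),(.052,.075)):
        q=p[(z>lo)&(z<hi)]; print("lane",lo,len(q),rect(q),np.round(q.mean(0),4),np.round(np.median(q[:,2]),4))
    b=lb; cr=cv2.resize(im[b[1]:b[3],b[0]:b[2]],None,fx=5,fy=5,interpolation=cv2.INTER_CUBIC)[...,::-1]
    b=rb; c2=cv2.resize(im[b[1]:b[3],b[0]:b[2]],(200,200),interpolation=cv2.INTER_CUBIC)[...,::-1]
    o=np.zeros((290,780,3),np.uint8); h=min(290,cr.shape[0]); o[:h,:cr.shape[1]]=cr[:h]; o[:200,580:]=c2
    cv2.imwrite(f"pics/c_{n}.png",o)
a=cv2.imread("pics/c_scene.png");b=cv2.imread("pics/c_side.png");cv2.imwrite("pics/c.png",np.vstack([a,b]))
E
```

```text
scene rack zmax [0.01718894 0.09149571 0.13607235 0.13748538]
0.012 790 (array([ 372.9, -329.1]), array([147.2, 309.3]), 75.9) [ 0.425  -0.356   0.0185]
0.11 396 (array([ 446.8, -348.3]), array([124. ,  27.4]), 9.4) [ 0.4536 -0.3506  0.1291]
0.127 253 (array([ 446.7, -349.2]), array([124.2,  25.8]), 7.8) [ 0.4508 -0.3502  0.1339]
lane 0.015 2107 (array([549.6, 158.9]), array([316.4, 380. ]), 24.1) [0.5583 0.1282 0.0215] 0.0216
lane 0.036 595 (array([595.6, 158. ]), array([264.4, 393.1]), 29.7) [0.6271 0.1323 0.0432] 0.0436
lane 0.052 191 (array([637.2, 171.3]), array([176.2, 376.2]), 29.7) [0.6892 0.1102 0.061 ] 0.0598
side rack zmax [0.01645963 0.09148023 0.13484793 0.1361345 ]
0.012 448 (array([ 443.6, -459.2]), array([184. , 344.5]), 4.4) [ 0.453  -0.4611  0.0157]
0.11 152 (array([ 445.5, -346.3]), array([115.1,  19.3]), 8.9) [ 0.4447 -0.3447  0.1274]
0.127 86 (array([ 445.5, -346.7]), array([115. ,  18.8]), 8.7) [ 0.4444 -0.3459  0.1324]
lane 0.015 2808 (array([572.1, 149. ]), array([320.3, 218.8]), 7.9) [0.5619 0.1485 0.0198] 0.0197
lane 0.036 585 (array([608.5, 154.6]), array([244.5, 205.6]), 8.2) [0.6144 0.1598 0.0424] 0.0426
lane 0.052 128 (array([630.2, 147. ]), array([202.6, 192.2]), 8.1) [0.6214 0.1891 0.0599] 0.059
```

View pics/c.png

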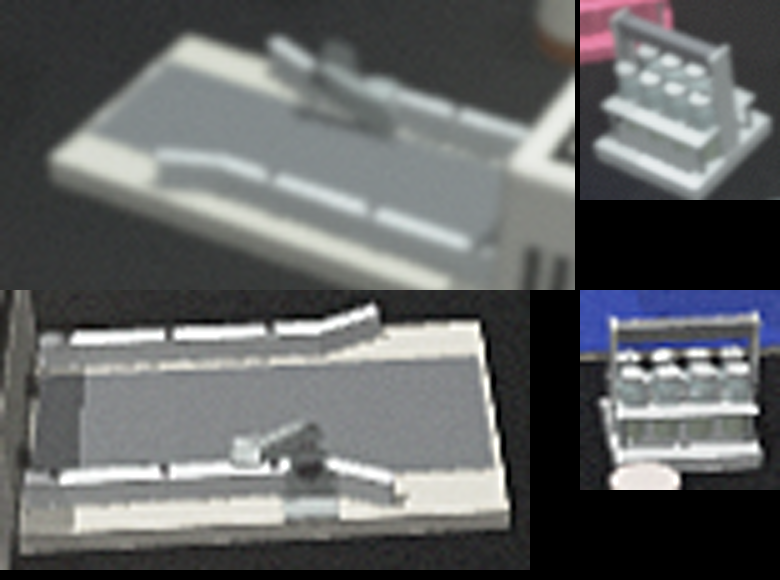

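The crops show the lane with the catch over its +y rail (pin at about (320,60) in the top crop) and the mouth at world -x. The tall rack's bar is at z≈0.134, centred near (0.446,-0.348) at about 8.5°. I'll refine the lane frame next.

```bash
python3 - <<'E'
from h import *
lb={"scene":(285,180,400,250),"side":(236,212,342,268)}
rb={"scene":(172,230,242,300),"side":(312,130,350,175)}
for n in lb:
    d=np.load(n+"0.npz");W=cloud(d);b=lb[n];p=W[b[1]:b[3],b[0]:b[2]].reshape(-1,3)
    c=d["img"][b[1]:b[3],b[0]:b[2]].reshape(-1,3).astype(int)
    a=np.radians(8.1);
    for it in range(3):
        R=np.array([[np.cos(a),np.sin(a)],[-np.sin(a),np.cos(a)]])
        q=p[:,:2]@R.T; z=p[:,2]
        m=(z>.041)&(z<.047)&(q[:,0]>.53)&(q[:,0]<.70)&(q[:,1]>-.03)&(q[:,1]<.18)
        if it==0:
            h,e=np.histogram(q[m,1],bins=np.arange(-.03,.18,.005)); print(n,[(round(x,3),int(k)) for x,k in zip(e,h) if k])
        mid=np.median(q[m,1]); mid=(np.percentile(q[m,1],3)+np.percentile(q[m,1],97))/2
        sl=[]
        for side in (1,-1):
            mm=m&((q[:,1]-mid)*side>.04)&(q[:,0]>.60)
            k,_=np.polyfit(q[mm,0],q[mm,1],1);sl.append(k)
            print(side,mm.sum(),"slope deg",np.degrees(k).round(2),"t pct",np.percentile(q[mm,1],[3,50,97]).round(4))
        a+=np.mean(sl)
    print(n,"ang",np.degrees(a),"mid",mid)
    # front edge: white body pixels z ~.02
    m=(abs(z-.02)<.005)&(abs(q[:,1]-mid)<.09)&(c.sum(1)>250)
    print("front s", np.percentile(q[m,0],[.3,1,2,5]).round(4))
    for t0 in(-.05,-.025,0,.025,.05):
        k=m&(abs(q[:,1]-mid-t0)<.012);print(t0,np.sort(q[k,0])[:4].round(4))
    m=(abs(z-.044)<.004)&(abs(q[:,1]-mid)<.12)&(abs(q[:,1]-mid)>.055); print("rail s",np.percentile(q[m,0],[.5,2,98,99.5]).round(4))
    m=(z>.1)&(abs(q[:,1]-mid)<.06); print("housing s",np.percentile(q[m,0],[1,3,50]).round(4) if m.sum() else 0)
    m=(z>.05)&(z<.075)&(abs(q[:,1]-mid-.05)<.03)&(q[:,0]<.72);print("catch",np.c_[q[m,0],q[m,1]-mid,z[m]].mean(0),np.percentile(q[m,0],[2,98]),z[m].max())
    b=rb[n];p=W[b[1]:b[3],b[0]:b[2]].reshape(-1,3);g=p[(p[:,2]>.127)&(p[:,2]<.14)]
    u,s,vt=np.linalg.svd(g[:,:2]-g[:,:2].mean(0),full_matrices=False);v=vt[0]*np.sign(vt[0,0])
    for r in (.108,.0165):
      pass
    t=(g[:,:2])@v; w=g[:,:2]@np.array([-v[1],v[0]])
    print("bar ang",np.degrees(np.arctan2(v[1],v[0])),"mid",(np.percentile(t,[1,99]).mean()*v+np.percentile(w,[3,97]).mean()*np.array([-v[1],v[0]])),"len",np.ptp(np.percentile(t,[1,99])),np.ptp(np.percentile(w,[3,97])))
E
```

```text
scene [(np.float64(-0.02), 2), (np.float64(-0.015), 42), (np.float64(-0.01), 53), (np.float64(-0.005), 30), (np.float64(0.0), 10), (np.float64(0.1), 16), (np.float64(0.105), 6), (np.float64(0.11), 1), (np.float64(0.115), 14), (np.float64(0.12), 26), (np.float64(0.125), 25), (np.float64(0.13), 6), (np.float64(0.135), 1)]
1 67 slope deg 3.59 t pct [0.1084 0.1224 0.1306]
-1 85 slope deg -0.06 t pct [-0.0134 -0.0077  0.0015]
1 66 slope deg 2.41 t pct [0.0859 0.1023 0.1111]
-1 59 slope deg 0.4 t pct [-0.0293 -0.0255 -0.0183]Traceback (most recent call last):
  File "<stdin>", line 18, in <module>
    raise TypeError("expected non-empty vector for x")
TypeError: expected non-empty vector for x
```

```bash
python3 - <<'E'
from h import *
lb={"scene":(285,180,400,250),"side":(236,212,342,268)}
rb={"scene":(172,230,242,300),"side":(312,130,350,175)}
a=np.radians(8.1);R=np.array([[np.cos(a),np.sin(a)],[-np.sin(a),np.cos(a)]])
for n in lb:
    d=np.load(n+"0.npz");W=cloud(d);b=lb[n];p=W[b[1]:b[3],b[0]:b[2]].reshape(-1,3)
    c=d["img"][b[1]:b[3],b[0]:b[2]].reshape(-1,3).astype(int).sum(1)
    q=p[:,:2]@R.T; z=p[:,2]
    print("==",n)
    for lo,hi in((-.016,.004),(.112,.135)):
        mm=(z>.040)&(z<.048)&(q[:,0]>.58)&(q[:,0]<.74)&(q[:,1]>lo)&(q[:,1]<hi)
        k=np.polyfit(q[mm,0],q[mm,1],1); print("rail",mm.sum(),"slope",np.degrees(k[0]).round(2),"t at .65",np.polyval(k,.65).round(4),np.percentile(q[mm,1],[3,97]).round(4))
    mid=.0575
    m=(abs(z-.02)<.006)&(c>250)
    for t0 in(-.06,-.04,-.02,0,.02,.04,.06):
        k=m&(abs(q[:,1]-mid-t0)<.01);print(t0,np.sort(q[k,0])[:4].round(4),end=" ")
    m=(abs(z-.044)<.004)&(abs(q[:,1]-mid)>.055)&(abs(q[:,1]-mid)<.095); print("\nrail s",np.percentile(q[m,0],[.5,2,98,99.5]).round(4))
    m=(z>.052)&(z<.075)&(abs(q[:,1]-mid-.05)<.02)&(q[:,0]<.72);print("catch",np.c_[q[m,0],q[m,1]-mid,z[m]].mean(0) if m.any() else 0,np.percentile(q[m,0],[2,98]))
    b=rb[n];p=W[b[1]:b[3],b[0]:b[2]].reshape(-1,3);g=p[(p[:,2]>.127)&(p[:,2]<.14)]
    u,s,vt=np.linalg.svd(g[:,:2]-g[:,:2].mean(0),full_matrices=False);v=vt[0]*np.sign(vt[0,0]);nn=np.array([-v[1],v[0]])
    t=g[:,:2]@v; w=g[:,:2]@nn
    print("bar ang",np.degrees(np.arctan2(v[1],v[0])),"mid",np.percentile(t,[1,99]).mean()*v+np.percentile(w,[3,97]).mean()*nn,"len",np.ptp(np.percentile(t,[1,99])),np.ptp(np.percentile(w,[3,97])))
E
```

```text
== scene
rail 157 slope 0.12 t at .65 -0.0077 [-0.014   0.0009]
rail 82 slope -0.0 t at .65 0.123 [0.117  0.1311]
-0.06 [0.4291 0.4296 0.431  0.4323] -0.04 [0.433  0.433  0.434  0.4353] -0.02 [0.4296 0.4331 0.4351 0.4356] 0 [0.4301 0.4317 0.4322 0.434 ] 0.02 [0.4292 0.4324 0.433  0.4346] 0.04 [0.4313 0.4328 0.4344 0.4352] 0.06 [0.4313 0.433  0.4343 0.4351] 
rail s [0.5061 0.5115 0.7272 0.731 ]
catch [0.57304615 0.05172987 0.05689416] [0.55132985 0.60596652]
bar ang 10.267479026511163 mid [ 0.44788412 -0.34919229] len 0.11918652770712085 0.017951158917206778
== side
rail 114 slope 0.12 t at .65 -0.0038 [-0.0103  0.0019]
rail 141 slope 0.56 t at .65 0.1258 [0.1189 0.1315]
-0.06 [0.4281 0.4284 0.4295 0.4302] -0.04 [0.4282 0.4305 0.431  0.4314] -0.02 [0.4287 0.4289 0.4297 0.4299] 0 [0.4275 0.428  0.4285 0.429 ] 0.02 [0.4274 0.4278 0.4301 0.4307] 0.04 [0.4274 0.4288 0.4289 0.4291] 0.06 [0.428  0.4284 0.4288 0.4295] 
rail s [0.5026 0.5081 0.7432 0.7458]
catch [0.56376052 0.05327473 0.05633958] [0.54879738 0.59530227]
bar ang 10.671957247962222 mid [ 0.44573739 -0.34672499] len 0.11510398632222768 0.016351736139594897
```

```bash
cat >> h.py <<'E'
from scipy.spatial.transform import Rotation as Ro
def go(x,y,z,yaw):
    "delta in tool frame from the measured pose to a tool-down pose"
    from cell import observe
    s=observe();w=s["tool_rot"];R=Ro.from_quat([w[1],w[2],w[3],w[0]])
    T=Ro.from_euler('z',yaw,degrees=True)*Ro.from_euler('x',180,degrees=True)
    dp=R.inv().apply(np.array([x,y,z])-s["tcp_pos"]);dr=(R.inv()*T).as_rotvec()
    X=R.apply([1,0,0])
    print("t",round(s["time_s"],2),"tcp",s["tcp_pos"].round(4),"yaw",np.degrees(np.arctan2(X[1],X[0])).round(2),"tilt",np.degrees(np.arccos(-R.apply([0,0,1])[2])).round(2),"F",s["contact_force"].round(2),"gap",round(s["finger_gap"],3),"q6",s["qpos"][5].round(2))
    print("dpos",dp.round(4),"drot",dr.round(4))
E
python3 - <<'E'
import cell; print({k:v for k,v in vars(cell).items() if 'finger' in k.lower() or 'overhang' in k.lower()})
from h import *
go(.4468,-.348,.236,9.5)
d=np.load("scene0.npz");W=cloud(d);im=d["img"].astype(int)
m=(im[...,0]>150)&(im[...,0]-im[...,1]>60)&(im[...,2]>im[...,1]+10); p=W[m];p=p[np.isfinite(p).all(1)];p=p[(p[:,2]>.005)&(p[:,2]<.16)];print("pink",rect(p),p[:,2].max())
p=W[175:215,415:465].reshape(-1,3);print("knob",np.nanpercentile(p[:,2],[50,90,99]),p[np.nanargmax(p[:,2])])
E
```

```text
{'finger_overhang': 0.022}
t 0.1 tcp [ 0.2176 -0.5855  0.2354] yaw 20.39 tilt 0.06 F [ 0.83  0.83 -0.22] gap 1.0 q6 -0.1
dpos [ 0.2976 -0.1428 -0.0004] drot [-0.0011  0.      0.19  ]
pink (array([ 300.8, -316.1]), array([116.9, 213.1]), 53.9) 0.13551396978084873
knob [0.15546733 0.18640912 0.20189667] [0.82935366 0.20749749 0.20390813]
```

Call:
step_arm --targets '[{"delta_pos": [0.04, -0.019, 0], "delta_rot": [0, 0, 0.03], "hand": 0.4}, {"delta_pos": [0.08, -0.038, 0], "delta_rot": [0, 0, 0.06], "hand": 0.4}, {"delta_pos": [0.12, -0.057, 0], "delta_rot": [0, 0, 0.09], "hand": 0.4}, {"delta_pos": [0.16, -0.076, 0], "delta_rot": [0, 0, 0.12], "hand": 0.4}, {"delta_pos": [0.2, -0.095, 0], "delta_rot": [0, 0, 0.15], "hand": 0.4}, {"delta_pos": [0.24, -0.115, 0], "delta_rot": [0, 0, 0.17], "hand": 0.4}, {"delta_pos": [0.27, -0.13, 0], "delta_rot": [0, 0, 0.19], "hand": 0.4}, {"delta_pos": [0.29, -0.139, 0], "delta_rot": [0, 0, 0.19], "hand": 0.4}, {"delta_pos": [0.2976, -0.1428, 0], "delta_rot": [0, 0, 0.19], "hand": 0.4}, {"delta_pos": [0.2976, -0.1428, 0], "delta_rot": [0, 0, 0.19], "hand": 0.4}, {"delta_pos": [0.2976, -0.1428, 0], "delta_rot": [0, 0, 0.19], "hand": 0.4}]'

```text
time_s: 1.2
tcp_pos: [0.4464, -0.3489, 0.2358]
tool_rot: [-0.0, 0.997, 0.083, -0.0]
contact_force: [-0.6, -0.6, -0.6]
finger_gap: 0.603
```

```bash
python3 - <<'E'
from cell import *
from h import *
go(.4468,-.348,.236,9.5)
d=get_image("wrist"); np.savez("wrist1.npz",**d); cv2.imwrite("pics/w1.png",d["img"][...,::-1]); print(d["mtx"].tolist(),np.round(d["pose"],3).tolist())
E
```

```text
t 1.2 tcp [ 0.4464 -0.3489  0.2358] yaw 9.49 tilt 0.02 F [-0.6  -0.58 -0.6 ] gap 0.603 q6 0.64
dpos [ 0.0006 -0.0008 -0.0002] drot [-0.0001  0.0004 -0.0002]
[[309.70691628693146, 0.0, 318.2698946917611], [0.0, 309.70691628693146, 198.38786236148692], [0.0, 0.0, 1.0]] [[0.165, -0.948, -0.272, 0.524], [-0.986, -0.158, -0.046, -0.336], [0.001, 0.276, -0.961, 0.385], [0.0, 0.0, 0.0, 1.0]]
```

View pics/w1.png

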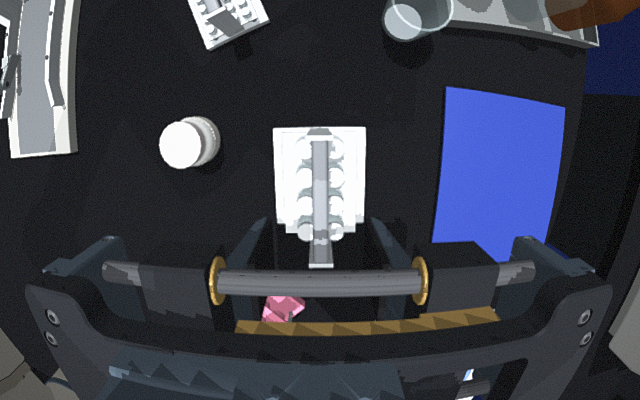

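The wrist view shows the bar vertical, from (319,130) to (320,265), centred between the fingers and nearly in line with the tool. I'll measure its centre and angle from this close-up.

```bash
cat >> h.py <<'E'
def fcloud(d):
    z=d["z_map"];K=d["mtx"];v,u=np.indices(z.shape)
    x=(u-K[0,2])/K[0,0];y=(v-K[1,2])/K[1,1];r=np.hypot(x,y)+1e-9
    k=np.tan(np.minimum(r,1.45))/r
    P=np.stack([x*k*z,y*k*z,z],-1);W=P@d["pose"][:3,:3].T+d["pose"][:3,3];W[z<=0]=np.nan;return W
def bar(W,zlo,zhi,box):
    g=W[box[1]:box[3],box[0]:box[2]].reshape(-1,3);g=g[(g[:,2]>zlo)&(g[:,2]<zhi)]
    v=np.linalg.svd(g[:,:2]-g[:,:2].mean(0),full_matrices=False)[2][0];v*=np.sign(v[0]);n=np.array([-v[1],v[0]])
    t=g[:,:2]@v;w=g[:,:2]@n
    return len(g),np.degrees(np.arctan2(v[1],v[0])).round(2),(np.percentile(t,[1,99]).mean()*v+np.percentile(w,[4,96]).mean()*n).round(4),np.ptp(np.percentile(t,[1,99])).round(4),np.ptp(np.percentile(w,[4,96])).round(4),np.median(g[:,2]).round(4)
E
python3 - <<'E'
from h import *
d=np.load("wrist1.npz");W=fcloud(d);print(bar(W,.127,.145,(295,120,345,270)))
q=W[118:270,260:380].reshape(-1,3)
for lo,hi in((.01,.025),(.08,.095)):
    g=q[(q[:,2]>lo)&(q[:,2]<hi)]; print(lo,rect(g),np.median(g[:,2]))
g=W[60:160,0:80].reshape(-1,3);print("floor z check",np.nanmedian(W[80:120,230:260,2]))
E
```

```text
(2280, np.float64(10.2), array([ 0.4482, -0.3496]), np.float64(0.1162), np.float64(0.0138), np.float64(0.1351))
0.01 (array([ 447.8, -349.9]), array([119.4, 111.2]), 9.8) 0.018312254609354817
0.08 (array([ 448.8, -349.5]), array([114.5,  47.4]), 10.1) 0.08932998692667485
floor z check 0.0003548797719762353
```

The bar centre is at (0.448,-0.3497), yaw 10°. Its top height (0.135), bar width (14 mm) and base size (119x111 mm) all match the given figures. I'll lower and grip.

Call:
step_arm --targets '[{"delta_pos": [0.0015, 0.001, 0.02], "delta_rot": [0, 0, -0.009], "hand": 0.4}, {"delta_pos": [0.0015, 0.001, 0.04], "delta_rot": [0, 0, -0.009], "hand": 0.4}, {"delta_pos": [0.0015, 0.001, 0.06], "delta_rot": [0, 0, -0.009], "hand": 0.4}, {"delta_pos": [0.0015, 0.001, 0.08], "delta_rot": [0, 0, -0.009], "hand": 0.4}, {"delta_pos": [0.0015, 0.001, 0.095], "delta_rot": [0, 0, -0.009], "hand": 0.4}, {"delta_pos": [0.0015, 0.001, 0.104], "delta_rot": [0, 0, -0.009], "hand": 0.4}, {"delta_pos": [0.0015, 0.001, 0.107], "delta_rot": [0, 0, -0.009], "hand": 0.4}, {"delta_pos": [0.0015, 0.001, 0.107], "delta_rot": [0, 0, -0.009], "hand": 0.4}]'

```text
time_s: 2.05
tcp_pos: [0.4483, -0.3495, 0.129]
tool_rot: [-0.0, 0.996, 0.087, -0.0]
contact_force: [-0.2, -0.6, 0.2]
finger_gap: 0.596
```

Call:
step_arm --targets '[{"delta_pos": [0, 0, 0], "delta_rot": [0, 0, 0], "hand": 0.75}, {"delta_pos": [0, 0, 0], "delta_rot": [0, 0, 0], "hand": 0.9}, {"delta_pos": [0, 0, 0], "delta_rot": [0, 0, 0], "hand": 1}, {"delta_pos": [0, 0, 0], "delta_rot": [0, 0, 0], "hand": 1}, {"delta_pos": [0, 0, 0], "delta_rot": [0, 0, 0], "hand": 1}, {"delta_pos": [0, 0, 0], "delta_rot": [0, 0, 0], "hand": 1}, {"delta_pos": [0, 0, 0], "delta_rot": [0, 0, 0], "hand": 1}]' --force 35

```text
time_s: 2.75
tcp_pos: [0.4486, -0.3492, 0.1289]
tool_rot: [0.0, 0.996, 0.087, 0.0]
contact_force: [0.7, -1.4, -1.2]
finger_gap: 0.151
```

```bash
python3 -c "
from h import *
go(.448,-.3497,.128,10)"
```

```text
t 2.75 tcp [ 0.4486 -0.3492  0.1289] yaw 10.01 tilt 0.01 F [ 0.71 -1.39 -1.25] gap 0.151 q6 0.63
dpos [-0.0007  0.0004  0.0009] drot [ 0.0002 -0.0001  0.0002]
```

The grip holds (gap 13.7 mm, the bar width). I'll lift gently, then carry over to above the lane mouth.

Call:
step_arm --targets '[{"delta_pos": [0, 0, -0.003], "delta_rot": [0, 0, 0], "hand": 1}, {"delta_pos": [0, 0, -0.009], "delta_rot": [0, 0, 0], "hand": 1}, {"delta_pos": [0, 0, -0.018], "delta_rot": [0, 0, 0], "hand": 1}, {"delta_pos": [0, 0, -0.03], "delta_rot": [0, 0, 0], "hand": 1}, {"delta_pos": [0, 0, -0.044], "delta_rot": [0, 0, 0], "hand": 1}, {"delta_pos": [0, 0, -0.059], "delta_rot": [0, 0, 0], "hand": 1}, {"delta_pos": [0, 0, -0.074], "delta_rot": [0, 0, 0], "hand": 1}, {"delta_pos": [0, 0, -0.089], "delta_rot": [0, 0, 0], "hand": 1}, {"delta_pos": [0, 0, -0.103], "delta_rot": [0, 0, 0], "hand": 1}, {"delta_pos": [0, 0, -0.113], "delta_rot": [0, 0, 0], "hand": 1}, {"delta_pos": [0, 0, -0.118], "delta_rot": [0, 0, 0], "hand": 1}, {"delta_pos": [0, 0, -0.12], "delta_rot": [0, 0, 0], "hand": 1}]'

```text
time_s: 3.95
tcp_pos: [0.4486, -0.3491, 0.2495]
tool_rot: [0.0, 0.996, 0.087, 0.0]
contact_force: [1.2, -0.2, -7.0]
finger_gap: 0.147
```

Call:
step_arm --targets '[{"delta_pos": [0.001, -0.005, 0], "delta_rot": [0, 0, 0], "hand": 1}, {"delta_pos": [0.003, -0.015, 0], "delta_rot": [0, 0, 0], "hand": 1}, {"delta_pos": [0.006, -0.03, 0], "delta_rot": [0, 0, 0.003], "hand": 1}, {"delta_pos": [0.01, -0.05, 0], "delta_rot": [0, 0, 0.006], "hand": 1}, {"delta_pos": [0.015, -0.073, 0], "delta_rot": [0, 0, 0.01], "hand": 1}, {"delta_pos": [0.02, -0.096, 0], "delta_rot": [0, 0, 0.013], "hand": 1}, {"delta_pos": [0.025, -0.119, 0], "delta_rot": [0, 0, 0.016], "hand": 1}, {"delta_pos": [0.03, -0.142, 0], "delta_rot": [0, 0, 0.019], "hand": 1}, {"delta_pos": [0.035, -0.165, 0], "delta_rot": [0, 0, 0.022], "hand": 1}, {"delta_pos": [0.04, -0.188, 0], "delta_rot": [0, 0, 0.025], "hand": 1}, {"delta_pos": [0.045, -0.211, 0], "delta_rot": [0, 0, 0.028], "hand": 1}, {"delta_pos": [0.049, -0.234, 0], "delta_rot": [0, 0, 0.031], "hand": 1}]'

```text
time_s: 5.15
tcp_pos: [0.4555, -0.108, 0.2487]
tool_rot: [-0.0, 0.997, 0.072, -0.0]
contact_force: [1.0, 0.1, -6.5]
finger_gap: 0.151
```

Call:
step_arm --targets '[{"delta_pos": [0.005, -0.023, 0], "delta_rot": [0, 0, 0], "hand": 1}, {"delta_pos": [0.01, -0.046, 0], "delta_rot": [0, 0, 0], "hand": 1}, {"delta_pos": [0.015, -0.069, 0], "delta_rot": [0, 0, 0], "hand": 1}, {"delta_pos": [0.02, -0.092, 0], "delta_rot": [0, 0, 0], "hand": 1}, {"delta_pos": [0.024, -0.115, 0], "delta_rot": [0, 0, 0], "hand": 1}, {"delta_pos": [0.028, -0.138, 0], "delta_rot": [0, 0, 0], "hand": 1}, {"delta_pos": [0.032, -0.161, 0], "delta_rot": [0, 0, 0], "hand": 1}, {"delta_pos": [0.035, -0.184, 0], "delta_rot": [0, 0, 0], "hand": 1}, {"delta_pos": [0.037, -0.205, 0], "delta_rot": [0, 0, 0], "hand": 1}, {"delta_pos": [0.038, -0.22, 0], "delta_rot": [0, 0, 0], "hand": 1}, {"delta_pos": [0.039, -0.228, 0], "delta_rot": [0, 0, 0], "hand": 1}, {"delta_pos": [0.0395, -0.2315, 0], "delta_rot": [0, 0, 0], "hand": 1}]'

```text
time_s: 6.35
tcp_pos: [0.4614, 0.1256, 0.2488]
tool_rot: [-0.0, 0.997, 0.072, -0.0]
contact_force: [0.3, 0.1, -6.7]
finger_gap: 0.153
```

```bash
python3 - <<'E'
from cell import *
from h import *
go(.4619,.1256,.249,8.2)
for n in("wrist","side"):
    d=get_image(n); np.savez(n+"2.npz",**d)
    cv2.imwrite(f"pics/{n}2.png",d["img"][...,::-1])
go(.4619,.1256,.249,8.2)
E
```

```text
t 6.35 tcp [0.4614 0.1256 0.2488] yaw 8.31 tilt 0.02 F [ 0.33  0.06 -6.7 ] gap 0.153 q6 1.57
dpos [ 0.0005  0.0001 -0.0002] drot [-0.      0.0004  0.0019]
t 6.45 tcp [0.4617 0.1249 0.2488] yaw 8.27 tilt 0.01 F [ 0.68 -0.08 -6.46] gap 0.156 q6 1.57
dpos [ 0.0003 -0.0007 -0.0002] drot [0.     0.0002 0.0012]
```

View pics/wrist2.png

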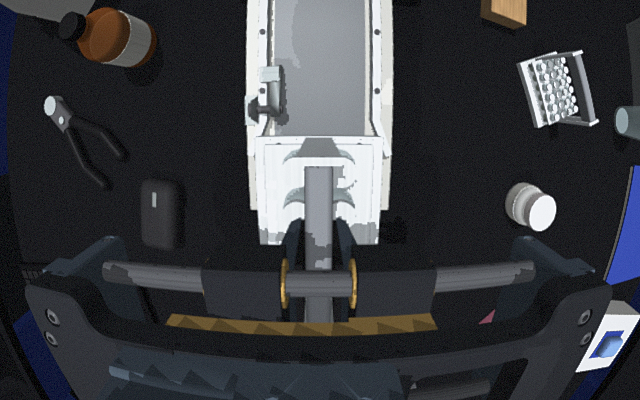

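The wrist view shows the held rack at (320,190) directly over the lane mouth. The rails run up the image at x≈258 and 378, with the catch on the left at (265,90). I'll refine the lane centre line from this view.

```bash
python3 - <<'E'
from h import *
d=np.load("wrist2.npz");W=fcloud(d)
p=W[0:215,235:405].reshape(-1,3);z=p[:,2];a=np.radians(8.2)
s=p[:,0]*np.cos(a)+p[:,1]*np.sin(a);t=-p[:,0]*np.sin(a)+p[:,1]*np.cos(a)
f=(abs(z-.02)<.01)&(abs(t-.0583)<.04)&(s<.74)&(s>.56);print("floor z",np.median(z[f]))
m=(z>.038)&(z<.052)&(s>.555)&(s<.74)
for lo,hi in((-.02,.01),(.108,.14)):
    k=m&(t>lo)&(t<hi)
    print("rail",k.sum(),[ (round(x,3),np.percentile(t[k&(abs(s-x)<.015)],[3,50,97]).round(4).tolist()) for x in(.57,.6,.63,.66,.69,.72) if (k&(abs(s-x)<.015)).sum()>20])
h=(z>.047)&(z<.07)&(s>.5)&(s<.66)&(t>.08)&(t<.125);print("catch",s[h].min(),s[h].max(),t[h].min(),t[h].max())
k=m&((t<.01)|(t>.108)); print("rail end s (flare start to end)",np.percentile(s[(z>.04)&(z<.05)&((t<.0)|(t>.115))&(s>.45)],[1,99]))
# held rack
g=W[135:245,255:385].reshape(-1,3);g=g[(g[:,2]>.125)&(g[:,2]<.15)];print("base",rect(g),np.median(g[:,2]))
g=W[135:245,255:385].reshape(-1,3);g=g[(g[:,2]>.24)&(g[:,2]<.27)];print("bar top",np.median(g[:,2]));print(bar(W,.245,.265,(300,160,340,265)))
E
```

```text
floor z 0.020701398314497327
rail 1048 [(0.57, [-0.0113, -0.0063, -0.0017]), (0.6, [-0.0121, -0.0064, -0.0018]), (0.63, [-0.0113, -0.0064, -0.0018]), (0.66, [-0.0117, -0.0066, -0.0019]), (0.69, [-0.0117, -0.0061, -0.002])]
rail 1103 [(0.57, [0.1175, 0.1227, 0.128]), (0.6, [0.1081, 0.1183, 0.1274]), (0.63, [0.1178, 0.1219, 0.1275]), (0.66, [0.1175, 0.1222, 0.1278]), (0.69, [0.1177, 0.1224, 0.1272])]
catch 0.5488789751308434 0.6524235161635935 0.09907440191297494 0.12499879621916128
rail end s (flare start to end) [0.50590804 0.6883744 ]
base (array([470.6, 127.2]), array([ 99.2, 111.1]), 8.3) 0.13826781656716108
bar top 0.2550305391286457
(3247, np.float64(8.46), array([0.4903, 0.13  ]), np.float64(0.0536), np.float64(0.0145), np.float64(0.2551))
```

The rails are 119.5 mm apart with the centre line at t=0.0579, angle 8.2°. The held rack sits 0.9 mm to the left, so I'll correct that while lowering.

Call:
step_arm --targets '[{"delta_pos": [0, 0.0009, 0.005], "delta_rot": [0, 0, 0.001], "hand": 1}, {"delta_pos": [0, 0.0009, 0.015], "delta_rot": [0, 0, 0.001], "hand": 1}, {"delta_pos": [0, 0.0009, 0.028], "delta_rot": [0, 0, 0.001], "hand": 1}, {"delta_pos": [0, 0.0009, 0.042], "delta_rot": [0, 0, 0.001], "hand": 1}, {"delta_pos": [0, 0.0009, 0.056], "delta_rot": [0, 0, 0.001], "hand": 1}, {"delta_pos": [0, 0.0009, 0.069], "delta_rot": [0, 0, 0.001], "hand": 1}, {"delta_pos": [0, 0.0009, 0.08], "delta_rot": [0, 0, 0.001], "hand": 1}, {"delta_pos": [0, 0.0009, 0.088], "delta_rot": [0, 0, 0.001], "hand": 1}, {"delta_pos": [0, 0.0009, 0.093], "delta_rot": [0, 0, 0.001], "hand": 1}, {"delta_pos": [0, 0.0009, 0.096], "delta_rot": [0, 0, 0.001], "hand": 1}, {"delta_pos": [0, 0.0009, 0.097], "delta_rot": [0, 0, 0.001], "hand": 1}]'

```text
time_s: 7.55
tcp_pos: [0.4623, 0.1238, 0.1518]
tool_rot: [-0.0, 0.997, 0.071, 0.0]
contact_force: [-0.0, -0.4, -5.8]
finger_gap: 0.151
```

Call:
step_arm --targets '[{"delta_pos": [0, 0, 0.0005], "delta_rot": [0, 0, 0], "hand": 1}, {"delta_pos": [0, 0, 0.001], "delta_rot": [0, 0, 0], "hand": 1}, {"delta_pos": [0, 0, 0.0015], "delta_rot": [0, 0, 0], "hand": 1}, {"delta_pos": [0, 0, 0.0015], "delta_rot": [0, 0, 0], "hand": 1}]'

```text
time_s: 7.95
tcp_pos: [0.4622, 0.1238, 0.1505]
tool_rot: [-0.0, 0.997, 0.071, 0.0]
contact_force: [-1.2, -0.4, -7.0]
finger_gap: 0.152
```

Call:
step_arm --targets '[{"delta_pos": [0, 0, 0.0004], "delta_rot": [0, 0, 0], "hand": 1}, {"delta_pos": [0, 0, 0.0008], "delta_rot": [0, 0, 0], "hand": 1}, {"delta_pos": [0, 0, 0.001], "delta_rot": [0, 0, 0], "hand": 1}, {"delta_pos": [0, 0, 0.001], "delta_rot": [0, 0, 0], "hand": 1}]'

```text
time_s: 8.35
tcp_pos: [0.4622, 0.1238, 0.1494]
tool_rot: [0.0, 0.997, 0.071, -0.0]
contact_force: [0.4, 0.2, -6.1]
finger_gap: 0.149
```

Call:
step_arm --targets '[{"delta_pos": [0, 0, 0.0003], "delta_rot": [0, 0, 0], "hand": 1}, {"delta_pos": [0, 0, 0.0006], "delta_rot": [0, 0, 0], "hand": 1}, {"delta_pos": [0, 0, 0.0006], "delta_rot": [0, 0, 0], "hand": 1}]'

```text
time_s: 8.65
tcp_pos: [0.4622, 0.1238, 0.1489]
tool_rot: [-0.0, 0.997, 0.071, 0.0]
contact_force: [-0.0, -0.2, -4.7]
finger_gap: 0.154
```

Call:
step_arm --targets '[{"delta_pos": [0, 0, 0.0004], "delta_rot": [0, 0, 0], "hand": 1}, {"delta_pos": [0, 0, 0.0006], "delta_rot": [0, 0, 0], "hand": 1}, {"delta_pos": [0, 0, 0.0006], "delta_rot": [0, 0, 0], "hand": 1}]'

```text
time_s: 8.95
tcp_pos: [0.4623, 0.1237, 0.1488]
tool_rot: [0.0, 0.997, 0.071, 0.0]
contact_force: [-3.1, -1.9, 9.7]
finger_gap: 0.15
```

Contact reached: the rack is on the floor (underside at 0.020). I'll ease the press, soften the grip and start the slide.

Call:
step_arm --targets '[{"delta_pos": [0, 0, -0.0004], "delta_rot": [0, 0, 0], "hand": 1}, {"delta_pos": [0.002, 0, -0.0004], "delta_rot": [0, 0, 0], "hand": 1}, {"delta_pos": [0.005, 0, -0.0004], "delta_rot": [0, 0, 0], "hand": 1}, {"delta_pos": [0.01, 0, -0.0004], "delta_rot": [0, 0, 0], "hand": 1}, {"delta_pos": [0.015, 0, -0.0004], "delta_rot": [0, 0, 0], "hand": 1}, {"delta_pos": [0.02, 0, -0.0004], "delta_rot": [0, 0, 0], "hand": 1}, {"delta_pos": [0.025, 0, -0.0004], "delta_rot": [0, 0, 0], "hand": 1}, {"delta_pos": [0.028, 0, -0.0004], "delta_rot": [0, 0, 0], "hand": 1}, {"delta_pos": [0.03, 0, -0.0004], "delta_rot": [0, 0, 0], "hand": 1}]' --force 15

```text
time_s: 9.85
tcp_pos: [0.4924, 0.1281, 0.1488]
tool_rot: [-0.0, 0.997, 0.071, 0.0]
contact_force: [-4.9, -0.2, 7.7]
finger_gap: 0.153
```

```bash
python3 -c "
from h import *
go(.4623+.03*.9898,.1237+.03*.1426,.1488,8.2)"
```

```text
t 9.85 tcp [0.4924 0.1281 0.1488] yaw 8.18 tilt 0.01 F [-4.87 -0.24  7.7 ] gap 0.153 q6 1.57
dpos [-0.0004  0.0001 -0.    ] drot [-0.     -0.0003 -0.0003]
```

Call:
step_arm --targets '[{"delta_pos": [0.002, 0, -0.0003], "delta_rot": [0, 0, 0], "hand": 1}, {"delta_pos": [0.006, 0, -0.0003], "delta_rot": [0, 0, 0], "hand": 1}, {"delta_pos": [0.01, 0, -0.0003], "delta_rot": [0, 0, 0], "hand": 1}, {"delta_pos": [0.015, 0, -0.0003], "delta_rot": [0, 0, 0], "hand": 1}, {"delta_pos": [0.02, 0, -0.0003], "delta_rot": [0, 0, 0], "hand": 1}, {"delta_pos": [0.025, 0, -0.0003], "delta_rot": [0, 0, 0], "hand": 1}, {"delta_pos": [0.03, 0, -0.0003], "delta_rot": [0, 0, 0], "hand": 1}, {"delta_pos": [0.035, 0, -0.0003], "delta_rot": [0, 0, 0], "hand": 1}, {"delta_pos": [0.04, 0, -0.0003], "delta_rot": [0, 0, 0], "hand": 1}, {"delta_pos": [0.045, 0, -0.0003], "delta_rot": [0, 0, 0], "hand": 1}, {"delta_pos": [0.048, 0, -0.0003], "delta_rot": [0, 0, 0], "hand": 1}, {"delta_pos": [0.05, 0, -0.0003], "delta_rot": [0, 0, 0], "hand": 1}]'

```text
time_s: 11.05
tcp_pos: [0.5417, 0.1352, 0.1488]
tool_rot: [0.0, 0.997, 0.071, -0.0]
contact_force: [-0.0, -0.2, -4.4]
finger_gap: 0.153
```

```bash
python3 - <<'E'
from cell import *
from h import *
a=np.radians(8.2);o=np.array([.4623,.1237])+.08*np.array([np.cos(a),np.sin(a)])
go(*o,.1488,8.2)
d=get_image("side");np.savez("side3.npz",**d)
w=get_image("wrist");np.savez("wrist3.npz",**w)
i=cv2.resize(d["img"][190:290,220:360],None,fx=4,fy=4,interpolation=cv2.INTER_CUBIC)
j=w["img"][0:280,160:480]
o=np.zeros((400,780,3),np.uint8);o[:400,:460]=i[:,:460];o[:280,460:]=j;cv2.imwrite("pics/s3.png",o[...,::-1])
E
```

```text
t 11.05 tcp [0.5417 0.1352 0.1488] yaw 8.18 tilt 0.0 F [-0.01 -0.15 -4.41] gap 0.153 q6 1.57
dpos [-0.0002  0.      0.    ] drot [-0.      0.     -0.0003]
```

View pics/s3.png

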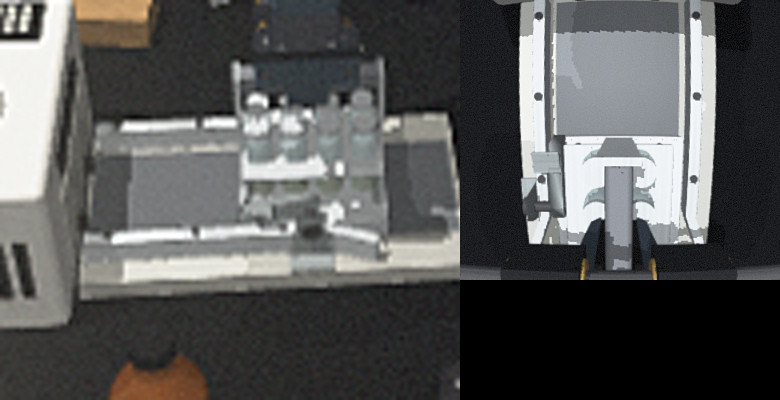

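The crops show the rack between the rails, straight, with the catch lying along the rack's left rim at (545,180) in the right crop. I'll check that its nose has risen.

```bash
python3 - <<'E'
from h import *
a=np.radians(8.2)
for n in(2,3):
    W=fcloud(np.load(f"wrist{n}.npz"));b=(55,120) if n==2 else (145,215)
    p=W[b[0]:b[1],215:290].reshape(-1,3);s=p[:,0]*np.cos(a)+p[:,1]*np.sin(a)-.680;t=-p[:,0]*np.sin(a)+p[:,1]*np.cos(a)-.0579
    for x in(-.12,-.11,-.10,-.09,-.08,-.07,-.06):
        k=(abs(s-x)<.004)&(t>.042)&(t<.056); print(n,x,k.sum(),np.percentile(p[k,2],[10,50,95]).round(4) if k.any() else "")
E
```

```text
2 -0.12 98 [0.0207 0.0606 0.0621]
2 -0.11 99 [0.0209 0.0571 0.0598]
2 -0.1 103 [0.0207 0.0523 0.0551]
2 -0.09 106 [0.0207 0.0505 0.0534]
2 -0.08 108 [0.021  0.0501 0.0519]
2 -0.07 50 [0.0201 0.0211 0.0421]
2 -0.06 75 [0.02   0.0208 0.0218]
3 -0.12 146 [0.0558 0.0619 0.0631]
3 -0.11 154 [0.0503 0.0613 0.0626]
3 -0.1 147 [0.0562 0.0604 0.0615]
3 -0.09 180 [0.0509 0.062  0.0636]
3 -0.08 192 [0.0533 0.0644 0.0663]
3 -0.07 58 [0.0551 0.0582 0.0594]
3 -0.06 0
```

The nose has risen about 15 mm, so the catch is riding on the base. Continuing the slide.

Call:
step_arm --targets '[{"delta_pos": [0.002, 0, 0], "delta_rot": [0, 0, 0], "hand": 1}, {"delta_pos": [0.006, 0, 0], "delta_rot": [0, 0, 0], "hand": 1}, {"delta_pos": [0.011, 0, 0], "delta_rot": [0, 0, 0], "hand": 1}, {"delta_pos": [0.016, 0, 0], "delta_rot": [0, 0, 0], "hand": 1}, {"delta_pos": [0.022, 0, 0], "delta_rot": [0, 0, 0], "hand": 1}, {"delta_pos": [0.028, 0, 0], "delta_rot": [0, 0, 0], "hand": 1}, {"delta_pos": [0.034, 0, 0], "delta_rot": [0, 0, 0], "hand": 1}, {"delta_pos": [0.04, 0, 0], "delta_rot": [0, 0, 0], "hand": 1}, {"delta_pos": [0.046, 0, 0], "delta_rot": [0, 0, 0], "hand": 1}, {"delta_pos": [0.052, 0, 0], "delta_rot": [0, 0, 0], "hand": 1}, {"delta_pos": [0.057, 0, 0], "delta_rot": [0, 0, 0], "hand": 1}, {"delta_pos": [0.06, 0, 0], "delta_rot": [0, 0, 0], "hand": 1}]'

```text
time_s: 12.35
tcp_pos: [0.6013, 0.1437, 0.1489]
tool_rot: [-0.0, 0.997, 0.071, 0.0]
contact_force: [-1.1, -0.6, -5.6]
finger_gap: 0.153
```

```bash
python3 - <<'E'
from h import *
a=np.radians(8.2);o=np.array([.4623,.1237])+.14*np.array([np.cos(a),np.sin(a)])
go(*o,.1488,8.2)
E
```

```text
t 12.35 tcp [0.6013 0.1437 0.1489] yaw 8.18 tilt 0.01 F [-1.12 -0.59 -5.61] gap 0.153 q6 1.57
dpos [-0.0004  0.      0.0001] drot [ 0.     -0.0001 -0.0003]
```

Call:
step_arm --targets '[{"delta_pos": [0.002, 0, 0.0002], "delta_rot": [0, 0, 0], "hand": 1}, {"delta_pos": [0.006, 0, 0.0002], "delta_rot": [0, 0, 0], "hand": 1}, {"delta_pos": [0.011, 0, 0.0002], "delta_rot": [0, 0, 0], "hand": 1}, {"delta_pos": [0.017, 0, 0.0002], "delta_rot": [0, 0, 0], "hand": 1}, {"delta_pos": [0.023, 0, 0.0002], "delta_rot": [0, 0, 0], "hand": 1}, {"delta_pos": [0.029, 0, 0.0002], "delta_rot": [0, 0, 0], "hand": 1}, {"delta_pos": [0.035, 0, 0.0002], "delta_rot": [0, 0, 0], "hand": 1}, {"delta_pos": [0.041, 0, 0.0002], "delta_rot": [0, 0, 0], "hand": 1}, {"delta_pos": [0.046, 0, 0.0002], "delta_rot": [0, 0, 0], "hand": 1}, {"delta_pos": [0.05, 0, 0.0002], "delta_rot": [0, 0, 0], "hand": 1}, {"delta_pos": [0.052, 0, 0.0002], "delta_rot": [0, 0, 0], "hand": 1}]'

```text
time_s: 13.45
tcp_pos: [0.6526, 0.1511, 0.1488]
tool_rot: [0.0, 0.997, 0.071, 0.0]
contact_force: [-3.4, -0.2, 1.1]
finger_gap: 0.156
```

Call:
step_arm --targets '[{"delta_pos": [0.001, 0, 0], "delta_rot": [0, 0, 0], "hand": 1}, {"delta_pos": [0.002, 0, 0], "delta_rot": [0, 0, 0], "hand": 1}, {"delta_pos": [0.003, 0, 0], "delta_rot": [0, 0, 0], "hand": 1}, {"delta_pos": [0.004, 0, 0], "delta_rot": [0, 0, 0], "hand": 1}, {"delta_pos": [0.005, 0, 0], "delta_rot": [0, 0, 0], "hand": 1}, {"delta_pos": [0.006, 0, 0], "delta_rot": [0, 0, 0], "hand": 1}, {"delta_pos": [0.007, 0, 0], "delta_rot": [0, 0, 0], "hand": 1}, {"delta_pos": [0.008, 0, 0], "delta_rot": [0, 0, 0], "hand": 1}, {"delta_pos": [0.0085, 0, 0], "delta_rot": [0, 0, 0], "hand": 1}]'

```text
time_s: 14.35
tcp_pos: [0.6608, 0.1523, 0.1488]
tool_rot: [-0.0, 0.997, 0.071, 0.0]
contact_force: [-3.1, -0.0, 5.7]
finger_gap: 0.151
```

Call:
step_arm --targets '[{"delta_pos": [0.0005, 0, -0.0002], "delta_rot": [0, 0, 0], "hand": 1}, {"delta_pos": [0.001, 0, -0.0002], "delta_rot": [0, 0, 0], "hand": 1}, {"delta_pos": [0.0015, 0, -0.0002], "delta_rot": [0, 0, 0], "hand": 1}, {"delta_pos": [0.002, 0, -0.0002], "delta_rot": [0, 0, 0], "hand": 1}, {"delta_pos": [0.0025, 0, -0.0002], "delta_rot": [0, 0, 0], "hand": 1}, {"delta_pos": [0.003, 0, -0.0002], "delta_rot": [0, 0, 0], "hand": 1}]'

```text
time_s: 14.95
tcp_pos: [0.6636, 0.1527, 0.1488]
tool_rot: [-0.0, 0.997, 0.071, -0.0]
contact_force: [-1.4, -0.2, -2.3]
finger_gap: 0.152
```

Call:
step_arm --targets '[{"delta_pos": [0.0005, 0, 0], "delta_rot": [0, 0, 0], "hand": 1}, {"delta_pos": [0.001, 0, 0], "delta_rot": [0, 0, 0], "hand": 1}]'

```text
time_s: 15.15
tcp_pos: [0.6646, 0.1529, 0.1488]
tool_rot: [-0.0, 0.997, 0.071, -0.0]
contact_force: [-4.4, -0.6, 2.2]
finger_gap: 0.153
```

Call:
step_arm --targets '[{"delta_pos": [0.0005, 0, 0], "delta_rot": [0, 0, 0], "hand": 1}, {"delta_pos": [0.001, 0, 0], "delta_rot": [0, 0, 0], "hand": 1}]'

```text
time_s: 15.35
tcp_pos: [0.6656, 0.153, 0.1488]
tool_rot: [0.0, 0.997, 0.071, -0.0]
contact_force: [0.2, -0.6, -3.9]
finger_gap: 0.157
```

Call:
step_arm --targets '[{"delta_pos": [0.0004, 0, 0], "delta_rot": [0, 0, 0], "hand": 1}, {"delta_pos": [0.0008, 0, 0], "delta_rot": [0, 0, 0], "hand": 1}]'

```text
time_s: 15.55
tcp_pos: [0.666, 0.1531, 0.1489]
tool_rot: [0.0, 0.997, 0.071, -0.0]
contact_force: [-6.6, -0.9, 3.8]
finger_gap: 0.154
```

Call:
step_arm --targets '[{"delta_pos": [0.0004, 0, 0], "delta_rot": [0, 0, 0], "hand": 1}, {"delta_pos": [0.0008, 0, 0], "delta_rot": [0, 0, 0], "hand": 1}]'

```text
time_s: 15.75
tcp_pos: [0.6664, 0.1532, 0.1491]
tool_rot: [0.0, 0.997, 0.071, -0.001]
contact_force: [-9.0, -0.6, 7.3]
finger_gap: 0.15
```

Call:
step_arm --targets '[{"delta_pos": [0.0003, 0, 0], "delta_rot": [0, 0, 0], "hand": 1}, {"delta_pos": [0.0006, 0, 0], "delta_rot": [0, 0, 0], "hand": 1}]'

```text
time_s: 15.95
tcp_pos: [0.6669, 0.1532, 0.1493]
tool_rot: [0.0, 0.997, 0.071, -0.001]
contact_force: [-10.1, -2.4, 9.8]
finger_gap: 0.153
```

The force is rising against the bumpers (about 10 N) at s≈0.681, so the rack is home. I'll relax the push slightly and look at the catch.

Call:
step_arm --targets '[{"delta_pos": [-0.0005, 0, 0], "delta_rot": [0, 0, 0], "hand": 1}, {"delta_pos": [-0.0012, 0, 0], "delta_rot": [0, 0, 0], "hand": 1}, {"delta_pos": [-0.0012, 0, 0], "delta_rot": [0, 0, 0], "hand": 1}]'

```text
time_s: 16.25
tcp_pos: [0.6665, 0.1531, 0.1491]
tool_rot: [-0.0, 0.997, 0.071, 0.0]
contact_force: [-5.1, -0.8, 3.2]
finger_gap: 0.149
```

```bash
python3 - <<'E'
from cell import *
from h import *
go(.666,.1531,.1488,8.2)
d=get_image("side");np.savez("side4.npz",**d)
e=get_image("scene");np.savez("scene4.npz",**e)
i=cv2.resize(d["img"][195:285,235:345],None,fx=5,fy=5,interpolation=cv2.INTER_CUBIC)[:,:400*1+150]
j=cv2.resize(e["img"][170:260,280:410],(780-i.shape[1],450*(780-i.shape[1])//650))
o=np.zeros((450,780,3),np.uint8);o[:,:i.shape[1]]=i;o[:j.shape[0],i.shape[1]:]=j;cv2.imwrite("pics/s4.png",o[...,::-1])
a=np.radians(8.2)
for n in("side0","side3","side4"):
    W=cloud(np.load(n+".npz"));p=W[195:285,235:345].reshape(-1,3);s=p[:,0]*np.cos(a)+p[:,1]*np.sin(a)-.680;t=-p[:,0]*np.sin(a)+p[:,1]*np.cos(a)-.0585
    for x in(-.12,-.11,-.10,-.09,-.08,-.07):
        k=(abs(s-x)<.005)&(t>.04)&(t<.059)&(p[:,2]<.085); print(n,x,k.sum(),np.percentile(p[k,2],[10,50,95]).round(4) if k.any() else "")
E
```

```text
t 16.25 tcp [0.6665 0.1531 0.1491] yaw 8.18 tilt 0.0 F [-5.09 -0.8   3.2 ] gap 0.149 q6 1.57
dpos [-0.0005 -0.      0.0003] drot [-0.     -0.0001 -0.0004]
side0 -0.12 17 [0.0509 0.0571 0.0618]
side0 -0.11 20 [0.0449 0.0515 0.0581]
side0 -0.1 18 [0.0407 0.0486 0.0529]
side0 -0.09 11 [0.0481 0.0498 0.052 ]
side0 -0.08 11 [0.0484 0.049  0.0522]
side0 -0.07 0 
side3 -0.12 16 [0.0529 0.0577 0.0626]
side3 -0.11 24 [0.0425 0.055  0.0614]
side3 -0.1 24 [0.042  0.0522 0.0613]
side3 -0.09 18 [0.0359 0.0601 0.0664]
side3 -0.08 19 [0.0386 0.0532 0.0645]
side3 -0.07 12 [0.0398 0.0492 0.0585]
side4 -0.12 17 [0.0522 0.0568 0.0616]
side4 -0.11 20 [0.0449 0.0517 0.0589]
side4 -0.1 18 [0.0405 0.0493 0.0541]
side4 -0.09 12 [0.0452 0.0512 0.0526]
side4 -0.08 11 [0.0476 0.0484 0.052 ]
side4 -0.07 0
```

View pics/s4.png

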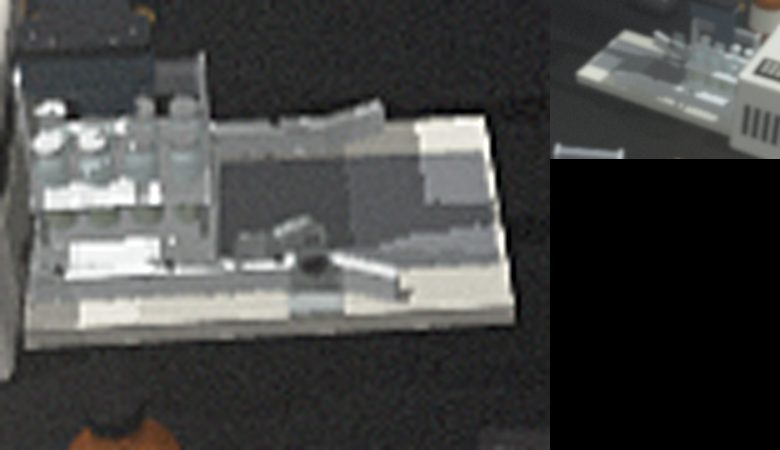

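The side view shows the rack against the housing and the catch (at (295,235)) down behind its trailing edge at x≈215. The catch height profile is the same as at rest. Now the tug.

Call:
step_arm --targets '[{"delta_pos": [-0.001, 0, 0], "delta_rot": [0, 0, 0], "hand": 1}, {"delta_pos": [-0.002, 0, 0], "delta_rot": [0, 0, 0], "hand": 1}, {"delta_pos": [-0.003, 0, 0], "delta_rot": [0, 0, 0], "hand": 1}, {"delta_pos": [-0.004, 0, 0], "delta_rot": [0, 0, 0], "hand": 1}, {"delta_pos": [-0.005, 0, 0], "delta_rot": [0, 0, 0], "hand": 1}, {"delta_pos": [-0.006, 0, 0], "delta_rot": [0, 0, 0], "hand": 1}, {"delta_pos": [-0.007, 0, 0], "delta_rot": [0, 0, 0], "hand": 1}, {"delta_pos": [-0.008, 0, 0], "delta_rot": [0, 0, 0], "hand": 1}]'

```text
time_s: 17.15
tcp_pos: [0.6585, 0.152, 0.1488]
tool_rot: [-0.0, 0.997, 0.071, -0.0]
contact_force: [0.5, 0.1, -4.8]
finger_gap: 0.154
```

Call:
step_arm --targets '[{"delta_pos": [-0.0005, 0, 0], "delta_rot": [0, 0, 0], "hand": 1}, {"delta_pos": [-0.001, 0, 0], "delta_rot": [0, 0, 0], "hand": 1}]'

```text
time_s: 17.35
tcp_pos: [0.6575, 0.1519, 0.1489]
tool_rot: [0.0, 0.997, 0.071, -0.0]
contact_force: [-0.3, -0.1, -5.4]
finger_gap: 0.153
```

Call:
step_arm --targets '[{"delta_pos": [-0.0005, 0, 0], "delta_rot": [0, 0, 0], "hand": 1}, {"delta_pos": [-0.001, 0, 0], "delta_rot": [0, 0, 0], "hand": 1}]'

```text
time_s: 17.55
tcp_pos: [0.6566, 0.1517, 0.1488]
tool_rot: [0.0, 0.997, 0.071, -0.0]
contact_force: [0.5, -0.5, -6.4]
finger_gap: 0.153
```

Call:
step_arm --targets '[{"delta_pos": [-0.0005, 0, 0.0002], "delta_rot": [0, 0, 0], "hand": 1}, {"delta_pos": [-0.001, 0, 0.0002], "delta_rot": [0, 0, 0], "hand": 1}]'

```text
time_s: 17.75
tcp_pos: [0.6558, 0.1516, 0.1488]
tool_rot: [-0.0, 0.997, 0.071, 0.0]
contact_force: [1.5, -0.5, -3.6]
finger_gap: 0.15
```

Call:
step_arm --targets '[{"delta_pos": [-0.0004, 0, 0], "delta_rot": [0, 0, 0], "hand": 1}, {"delta_pos": [-0.0008, 0, 0], "delta_rot": [0, 0, 0], "hand": 1}]'

```text
time_s: 17.95
tcp_pos: [0.6554, 0.1515, 0.149]
tool_rot: [-0.0, 0.997, 0.071, 0.001]
contact_force: [3.3, 0.9, -3.0]
finger_gap: 0.155
```

Call:
step_arm --targets '[{"delta_pos": [-0.0004, 0, 0], "delta_rot": [0, 0, 0], "hand": 1}, {"delta_pos": [-0.0008, 0, 0], "delta_rot": [0, 0, 0], "hand": 1}]'

```text
time_s: 18.15
tcp_pos: [0.6548, 0.1514, 0.1492]
tool_rot: [-0.0, 0.997, 0.071, 0.001]
contact_force: [5.3, -0.0, -0.2]
finger_gap: 0.153
```

Call:
step_arm --targets '[{"delta_pos": [-0.0004, 0, 0], "delta_rot": [0, 0, 0], "hand": 1}, {"delta_pos": [-0.0008, 0, 0], "delta_rot": [0, 0, 0], "hand": 1}]'

```text
time_s: 18.35
tcp_pos: [0.6543, 0.1513, 0.1494]
tool_rot: [-0.0, 0.997, 0.071, 0.001]
contact_force: [6.5, 0.1, 0.8]
finger_gap: 0.151
```

Force builds to 6.5 N after about 11 mm of play: the catch holds. I'll relax, then release.

Call:
step_arm --targets '[{"delta_pos": [0.0008, 0, 0], "delta_rot": [0, 0, 0], "hand": 1}, {"delta_pos": [0.0016, 0, 0], "delta_rot": [0, 0, 0], "hand": 1}, {"delta_pos": [0.0016, 0, 0], "delta_rot": [0, 0, 0], "hand": 1}]'

```text
time_s: 18.65
tcp_pos: [0.6552, 0.1515, 0.149]
tool_rot: [0.0, 0.997, 0.071, 0.0]
contact_force: [2.9, -0.6, 4.3]
finger_gap: 0.152
```

Call:
step_arm --targets '[{"delta_pos": [0, 0, 0], "delta_rot": [0, 0, 0], "hand": 0.8}, {"delta_pos": [0, 0, 0], "delta_rot": [0, 0, 0], "hand": 0.7}, {"delta_pos": [0, 0, 0], "delta_rot": [0, 0, 0], "hand": 0.55}, {"delta_pos": [0, 0, 0], "delta_rot": [0, 0, 0], "hand": 0.45}, {"delta_pos": [0, 0, 0], "delta_rot": [0, 0, 0], "hand": 0.45}, {"delta_pos": [0, 0, 0], "delta_rot": [0, 0, 0], "hand": 0.45}]'

```text
time_s: 19.25
tcp_pos: [0.6548, 0.1515, 0.1487]
tool_rot: [0.0, 0.997, 0.071, -0.0]
contact_force: [-0.1, -1.2, 0.3]
finger_gap: 0.545
```

Call:
step_arm --targets '[{"delta_pos": [0, 0, -0.005], "delta_rot": [0, 0, 0], "hand": 0.45}, {"delta_pos": [0, 0, -0.015], "delta_rot": [0, 0, 0], "hand": 0.45}, {"delta_pos": [0, 0, -0.03], "delta_rot": [0, 0, 0], "hand": 0.45}, {"delta_pos": [0, 0, -0.05], "delta_rot": [0, 0, 0], "hand": 0.45}, {"delta_pos": [0, 0, -0.075], "delta_rot": [0, 0, 0], "hand": 0.45}, {"delta_pos": [0, 0, -0.1], "delta_rot": [0, 0, 0], "hand": 0.45}, {"delta_pos": [0, 0, -0.12], "delta_rot": [0, 0, 0], "hand": 0.45}, {"delta_pos": [-0.03, 0, -0.13], "delta_rot": [0, 0, 0], "hand": 0.45}, {"delta_pos": [-0.06, 0, -0.13], "delta_rot": [0, 0, 0], "hand": 0.45}, {"delta_pos": [-0.06, 0, -0.13], "delta_rot": [0, 0, 0], "hand": 0.45}]'

```text
time_s: 20.25
tcp_pos: [0.5927, 0.1427, 0.2803]
tool_rot: [-0.0, 0.997, 0.071, -0.0]
contact_force: [0.3, -0.1, -0.8]
finger_gap: 0.547
```

```bash
python3 - <<'E'
from cell import *
from h import *
go(.6,.15,.27,8.2)
w=get_image("wrist");np.savez("wrist5.npz",**w);d=get_image("side");np.savez("side5.npz",**d)
i=cv2.resize(d["img"][190:280,235:345],None,fx=4,fy=4,interpolation=cv2.INTER_CUBIC)
j=w["img"][0:280,160:500]
o=np.zeros((360,780,3),np.uint8);o[:,:440]=i;o[:280,440:]=j;cv2.imwrite("pics/s5.png",o[...,::-1])
W=cloud(d);a=np.radians(8.2)
V=fcloud(w);m=(V[...,2]>.15)&(V[...,2]<.165);g=V[m];s=g[:,0]*np.cos(a)+g[:,1]*np.sin(a)-.680;t=-g[:,0]*np.sin(a)+g[:,1]*np.cos(a)-.0579;k=(abs(t)<.03)&(abs(s)<.08)
print("bar s",np.percentile(s[k],[1,99]),"t",np.percentile(t[k],[4,96]),"z",np.percentile(g[k,2],[5,50,95]),"slope z/s",np.polyfit(s[k],g[k,2],1)[0],"yaw",np.degrees(np.polyfit(s[k],t[k],1)[0]))
p=W[195:285,235:345].reshape(-1,3);s=p[:,0]*np.cos(a)+p[:,1]*np.sin(a)-.680;t=-p[:,0]*np.sin(a)+p[:,1]*np.cos(a)-.0585
for x in(-.12,-.11,-.10,-.09,-.08,-.07):
    k=(abs(s-x)<.005)&(t>.04)&(t<.059)&(p[:,2]<.085); print(x,k.sum(),np.percentile(p[k,2],[10,50,95]).round(4) if k.any() else "")
E
```

```text
t 20.25 tcp [0.5927 0.1427 0.2803] yaw 8.2 tilt 0.0 F [ 0.29 -0.11 -0.83] gap 0.547 q6 1.57
dpos [ 0.0083 -0.0062  0.0103] drot [-0.      0.0001 -0.0001]
bar s [-0.06845778  0.0793125 ] t [-0.01112101  0.01091132] z [0.15049299 0.15498354 0.15640321] slope z/s -0.020978904732645215 yaw 0.43277763730067487
-0.12 17 [0.0516 0.0586 0.061 ]
-0.11 22 [0.0411 0.0521 0.0573]
-0.1 18 [0.0416 0.0489 0.053 ]
-0.09 12 [0.0474 0.0502 0.0531]
-0.08 9 [0.049  0.0506 0.0534]
-0.07 11 [0.0356 0.0369 0.0586]
```

View pics/s5.png

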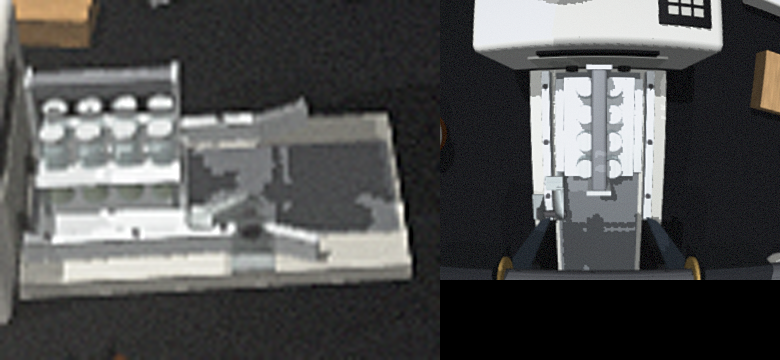

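The rack stands upright and straight in the lane. The catch lies down on its trailing edge, at (205,215) in the left crop and (555,190) in the right, and the gripper is clear. Handing in.

```bash
python3 -c "
from cell import *
print(close_job())"
```

```text
the job is handed in; nothing more can be done
None
```

The rack of tall vials is in the sampler, held by the catch, and the job is handed in at about 20 s of the 59 s allowed.

- **Loading:** I gripped the rack by its bar and lowered it softly onto the front of the lane. I then slid it in along the floor with its base lifting the catch; the nose rose about 15 mm. I stopped at about 10 N of push against the rear bumpers.
- **Catch down:** With the rack home, the catch's height profile matched its rest profile from the start.
- **Tug:** The rack moved back about 11 mm, then force built to 6.5 N with the catch holding, so I let go there. It now rests about 10 mm short of the bumpers.
- **Last checks:** The final views show the rack upright and straight with the catch behind its trailing edge. The gripper is about 13 cm above it, touching nothing. The readings between moves stayed at about 10 N per axis.
- **Poor or missing checks:** The last bar length and tilt figures were spoiled by the housing edge in the same height band, so I relied on the pictures and the base edge, which sat at the catch nose as expected. I did not measure the bystanders again; the carry cleared them by height.

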